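Seat a glass candlestick in the pan of a spring scale

TASK

Weigh the blue glass candlestick: lift it from the table, set it gently on the round pan of the green scale and work it about by feel until its whole foot lies flat inside the pan's low rim, with no edge riding up on the rim or hanging over, then let go so that it stands there by itself. The pan sits a little off the middle of the scale, so expect to search for the recess with light pressure; never force the pan down to near its stop, don't topple the candlestick, and leave the other glassware where it is.

Things in the scene. Friction and masses are not known exactly. Their poses are not given: they have to be found in the camera images.
- candlestick: Cobalt-blue glass candlestick, 125 mm high, 0.35 kg give or take a quarter. Origin: centre of the underside, z up its axis. Round flat foot 80 mm across, 9 mm thick at its edge; slender stem; at the top a cylindrical socket 30 mm across, from 92 to 125 mm above the underside: grip it there. Starts upright on the table.
- scale: Green spring scale, fixed: housing 170 (x) by 150 (y) by 45 mm high. Origin: centre of the underside, z up. A level round aluminium pan with black floor is carried above it. The pan was put back by hand: its centre lies up to 8 mm from the housing's centre along each of the housing's x and y, differs each time, stays put, and is not measured: see or feel for it.
- scale_pan (a point): Point on the housing's axis, 74 mm above the table: height of the empty pan's recess floor; the pan's true centre is up to 8 mm off this point in the scale's x and in y. Pan: 98 mm across; flat-topped rim 7 mm wide, 4 mm above the floor (78 mm above the table), round a recess 84 mm across, so the 80 mm foot has 2 mm play all round.
- pan (a joint): How far the pan has sunk, m: 0 empty, grows downward, stop at 0.014; over 0.012 overloads it. Sinks straight down on a spring, 1.5 N per mm, from about 0.3 N; the standing candlestick sinks it 1.5 to 3 mm. A foot held level and pressed on the rim feels the spring; once over the recess the pan springs up 4 mm round it and the push drops by up to 6 N.
- red_tumbler: Bystander: open ruby-red glass tumbler, 72 mm across, 82 mm high, standing loose; origin at the centre of its underside. Leave alone.
- green_tumbler: Bystander: open pale green glass tumbler, 68 mm across, 70 mm high, standing loose; origin at the centre of its underside. Leave alone.
- clear_bottle: Bystander: clear glass bottle with cork, 54 mm across, 140 mm high, standing loose; origin at the centre of its underside. Leave alone.
- lilac_bottle: Bystander: pale lilac glass bottle with cork, 48 mm across, 120 mm high, standing loose; origin at the centre of its underside. Leave alone.
- purple_mug: Bystander: dark purple glass mug, 70 mm across, 90 mm high, handle to its own +y, standing loose; origin at the centre of its underside. Leave alone.
- milk_bowl: Bystander: white glass bowl, 110 mm across, 50 mm high, standing loose; origin at the centre of its underside. Leave alone.
- teal_flask: Bystander: flat teal glass flask lying on its side, 110 by 65 by 32 mm plus a 39 mm neck along its own +x; origin under the middle of the flat part. Leave alone.
There are look-alikes about, which are no part of the job. Of the things that look like the scale, take the one that is farthest from the robot's base at the start. What is meant by the candlestick is not yellow, and is the smaller of those in its own colour.

How it is judged (in metres and radians):
On the way:
1. the candlestick is lifted clear of the table (height (world z) of candlestick above 0.03 m), for 0.1 s.
At the end, for the whole second after the job is handed in: The candlestick stands still by itself in the pan's recess: underside 68 to 73.5 mm above the table, pan sunk over 1 mm by its weight, axis within 0.02 rad of vertical (an edge on the rim tilts it about 0.05) and within 16 mm of the scale's centre (this allows for the pan's offset) (horizontal distance between candlestick and scale below 0.016 m and angle between candlestick's own z axis and vertical below 0.02 rad and height (world z) of candlestick between 0.068 and 0.0735 m and value of joint pan above 0.001 m and linear speed of candlestick below 0.01 m/s and angular speed of candlestick below 0.1 rad/s); the robot touches nothing.
It fails at once if the pan is pushed down more than 12 mm (value of joint pan above 0.012 m).
It fails at once if the candlestick is tipped by more than 0.5 rad (angle between candlestick's own z axis and vertical above 0.5 rad).
It fails at once if another piece of glassware is moved more than 20 mm (distance of any of red_tumbler, green_tumbler, clear_bottle, lilac_bottle, purple_mug, milk_bowl, teal_flask from where it was at the start of the episode above 0.02 m).
It also fails if it takes over 64 s, if anything falls off the work surface, if the arm or the gripper's body presses on something with over 40 N, if the wrist force passes 120 N, or if a joint passes its speed limit or range.

ROBOT

A 6-joint arm with a two-finger parallel gripper is mounted at the origin on the work surface. World frame = base frame: x ahead of the robot, y to its left, z up, the work surface at z = 0. Lengths are in m, angles in degrees, forces in N, time in s.
With the tool pointing down it reaches from about 0.4 to 0.825 m from the base axis. Payload 7 kg.
Tool frame: the origin (TCP) lies at the very end of the fingers, on their centre line; the grasp point (between the pads) lies 19 mm behind it (r.grasp_offset is the z of the grasp point in the tool frame, in m); z points along the fingers, y is the direction in which the jaws open and shut (so a half turn about z gives the same grasp; the last joint's range is limited). The gripper opens to 88 mm and grips with 3 to 60 N. Pads are 19 mm wide; open, the fingers measure 130 mm over their backs; the gripper's body (78 mm by 193 mm) begins 47 mm behind the grasp point.
Start: joints at [-51.274, 20.546, 0.682, 0, -70.136, -16.507], TCP at [0.255, -0.625, 0.227] pointing down, gripper open.
Joint ranges: [-176.03, 176.03], [-82.01, 121.73], [-58.28, 71.71], [-173.87, 95.51], [-174.79, -0.11], [-173.66, 173.66]. Speed limits (degrees/s): [136.94, 136.94, 172.46, 180, 180, 180].

INTERFACE

Orientations are given as [roll, pitch, yaw] about the fixed x, y, z axes, in that order (R = Rz(yaw) Ry(pitch) Rx(roll)).
In Python, from plant import r gives the robot as it stands.
- The arm moves only by the tool carry_out, never from a script. Its argument "plan" is a list of rows, each a list of 6 numbers: the shift along the world's x, y, z in m, then the turn, a rotation vector about the world's x, y, z in rad. In form: [[tx, ty, tz, wx, wy, wz], ...]. A call has 1 to 12 rows; each row shifts and turns the pose as measured when the row begins; what a row does not reach is not made up. A row lasts 1/12 s, in which the tool goes at most 41.7 mm and 7.16 degrees, less where a joint would pass 70% of its speed; a pose out of reach is approached as far as the arm can. A call with a gripper value outside its range is refused whole. "fingers" is the closure, from -1 (fully open) to 1 (shut), set as the call begins (left out, the last holds). The fingers move at their own pace and stop on an object; "force" is the grip in N (left out, the last holds). Time passes only in rows, so rows that do not move let the fingers close. It gives the time, the measured TCP pose, the force and the opening at its end, in the units of the state.
- r.get_state(): the state, without advancing time (a new reading comes with each control period).
- r.capture(name): name is "side" or "top" or "wrist"; returns the picture (480x640x3 uint8, red, green, blue); there is no depth.
- r.camera_model(name): a dict with "fov_y" (degrees; the focal length in pixels is half the picture's height over the tangent of half this angle, whatever the lens; pixels are square), "cx", "cy" (the principal point, pixels), "R" (3x3) and "t" (3): a world point X has camera coordinates R X + t; the wrist camera has in their place "mount" (4x4, takes a point from camera to tool coordinates, whose origin is the TCP and whose axes are the flange's). Camera axes: x right, y down, z forward; pixel columns grow to the right and rows downward; lengths in m; the calibration is good to about 2 mm. A picture is of the moment at which its call begins: read the wrist's pose just before it. camera_model takes no time and is no camera call.
- r.close_job(): hands the job in, once; it reports no verdict.
The state is a dict: "time_s": time; "joints": joint angles; "qd": joint speeds; "joint_torque": joint torques, N m; "tcp_pos": TCP position; "eef_rot": TCP orientation; "contact_force": force on the tool from outside, world axes, zero at the start; "moment": the same for the moment, N m; "gripper_width": finger opening in m.
Only numpy, scipy, OpenCV 4.12 (cv2) and the standard library are available. Lean on these libraries where they do the work, as an engineer would, in place of code of your own. Each camera call takes 0.05 s, during which the arm holds its last target.

## Working session

There is one attempt and no reset: what is moved stays moved. The work goes in short steps, Python scripts to look and compute and a tool call to move; the robot and the scene stay as the last step left them, time stands still between calls to the robot, and variables do not carry over. Pictures are saved under pics/ and viewed, and the job is handed in when it is done.

Besides the shell and the picture viewer there is one more tool, called after "Request:" as a command line: name --pt "numbers of a row" for each row, then --argument value for the rest. carry_out: Moves the arm, as the interface text tells. Its arguments: {"type":"object","properties":{"plan":{"type":"array"},"fingers":{"type":"number"},"force":{"type":"number"}},"required":["plan"]}

```bash
mkdir -p pics; ls; cat > h.py <<'E'
from plant import r
import numpy as np, cv2
def snap(n,f):
    im=r.capture(n); cv2.imwrite(f'pics/{f}.png',im[:,:,::-1]); return im
def K(m):
    f=240/np.tan(np.radians(m['fov_y'])/2); return f,m['cx'],m['cy']
def ray(n,u,v,z):
    m=r.camera_model(n); f,cx,cy=K(m); R=np.array(m['R']);t=np.array(m['t'])
    c=-R.T@t; d=R.T@np.array([(u-cx)/f,(v-cy)/f,1]); s=(z-c[2])/d[2]; return c+s*d
def proj(n,X):
    m=r.camera_model(n); f,cx,cy=K(m); p=np.array(m['R'])@np.array(X)+np.array(m['t']); return cx+f*p[0]/p[2],cy+f*p[1]/p[2]
E
python3 - <<'E'
from h import *
snap('top','top0');snap('side','side0')
for n in('top','side','wrist'):print(n,r.camera_model(n))
print(r.get_state())
E
```

```text
pics
top {'fov_y': 45.40999936116957, 'cx': 326.1387611209689, 'cy': 249.9048251296671, 'R': array([[ 1.13968232e-02, -9.99934865e-01, -6.14211879e-04],
       [-9.85958549e-01, -1.11351815e-02, -1.66618567e-01],
       [ 1.66600875e-01,  2.50450981e-03, -9.86021235e-01]]), 't': array([-0.02942396,  0.50892159,  1.52711611])}
side {'fov_y': 55.80136935023806, 'cx': 327.6400110611033, 'cy': 244.82449592798136, 'R': array([[-0.90946124, -0.4155075 ,  0.01528971],
       [-0.24272408,  0.50069854, -0.83089469],
       [ 0.33758744, -0.7593777 , -0.55621959]]), 't': array([0.4713999 , 0.19361578, 0.89489415])}
wrist {'fov_y': 59.350153641554584, 'cx': 315.5348918024455, 'cy': 242.71372857957877, 'mount': array([[ 3.95713094e-04, -9.58986334e-01, -2.83452031e-01,
         7.64838680e-02],
       [ 9.99999537e-01,  1.30882074e-04,  9.53243446e-04,
        -1.45033490e-03],
       [-8.77048648e-04, -2.83452277e-01,  9.58985942e-01,
        -1.57775651e-01],
       [ 0.00000000e+00,  0.00000000e+00,  0.00000000e+00,
         1.00000000e+00]])}
{'time_s': 0.1, 'joints': array([-5.12740880e+01,  2.05892455e+01,  6.38996558e-01, -1.79739537e-02,
       -7.01360820e+01, -1.65086959e+01]), 'qd': array([ 0.09748737, -0.13286865,  0.12353589, -0.05448861, -0.05423964,
        0.01481159]), 'joint_torque': array([-1.59800984e-03, -5.84162879e+01,  2.93750507e+01,  7.01554075e+00,
        1.01540732e-02, -5.22819369e-05]), 'tcp_pos': array([ 0.25505933, -0.62448074,  0.22569382]), 'eef_rot': array([ 1.79912426e+02, -8.33328046e-03, -1.57788898e+02]), 'contact_force': array([-0.56537494, -0.50488186,  1.51886995]), 'moment': array([ 0.04926572, -0.00721576, -0.03961251]), 'gripper_width': 0.0875602085745059}
```

View pics/top0.png

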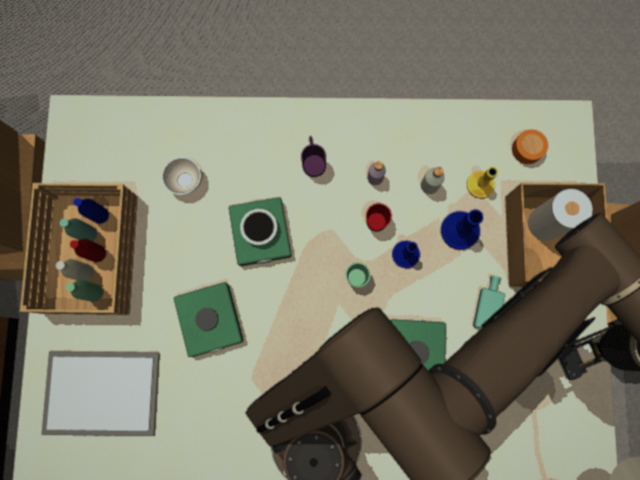

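View pics/side0.png

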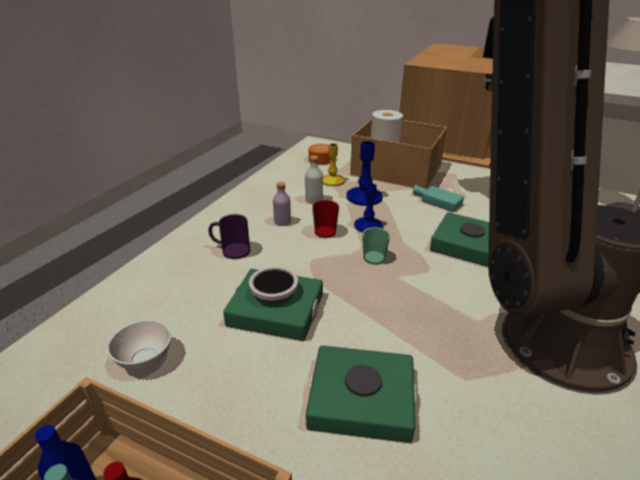

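The target is the small blue candlestick at about (405,254) in the top view. The target scale is the one with the pan, at about (260,230), which is farthest from the base. I'll refine both positions.

```bash
python3 - <<'E'
from h import *
im=cv2.imread('pics/top0.png')
a=cv2.resize(im[190:275,220:300],None,fx=7,fy=7,interpolation=cv2.INTER_CUBIC)
b=cv2.resize(im[195:300,340:440],None,fx=5.6,fy=5.6,interpolation=cv2.INTER_CUBIC)
cv2.imwrite('pics/c1.png',a);cv2.imwrite('pics/c2.png',b)
hsv=cv2.cvtColor(im,cv2.COLOR_BGR2HSV)
m=cv2.inRange(hsv,(110,120,40),(130,255,255)); 
n,l,s,c=cv2.connectedComponentsWithStats(m)
for i in range(1,n):
  if s[i,4]>100: print(s[i],c[i])
print(proj('top',[0,0,0]))
for p in [(405,254),(432,180),(377,217),(357,277),(376,173),(461,230)]: print(p,ray('top',*p,0.02))
E
```

```text
[ 74 198  29  25 302] [ 86.61589404 208.95695364]
[ 442  210   40   39 1048] [459.88454198 229.77290076]
[393 241  26  27 507] [405.15384615 254.26627219]
(np.float64(315.08687122828087), np.float64(441.06012562862946))
(405, 254) [ 0.50400841 -0.24241351  0.02      ]
(432, 180) [ 0.71741722 -0.32139071  0.02      ]
(377, 217) [ 0.60823035 -0.16512518  0.02      ]
(357, 277) [ 0.43832105 -0.10946438  0.02      ]
(376, 173) [ 0.73623266 -0.16271657  0.02      ]
(461, 230) [ 0.57368502 -0.39957095  0.02      ]
```

View pics/c1.png

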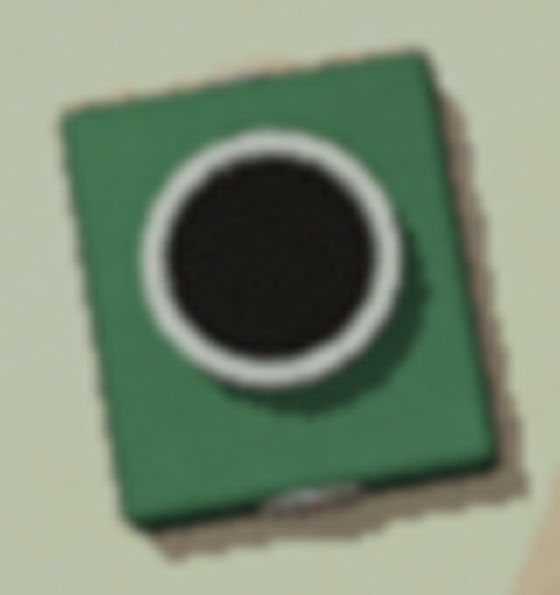

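View pics/c2.png

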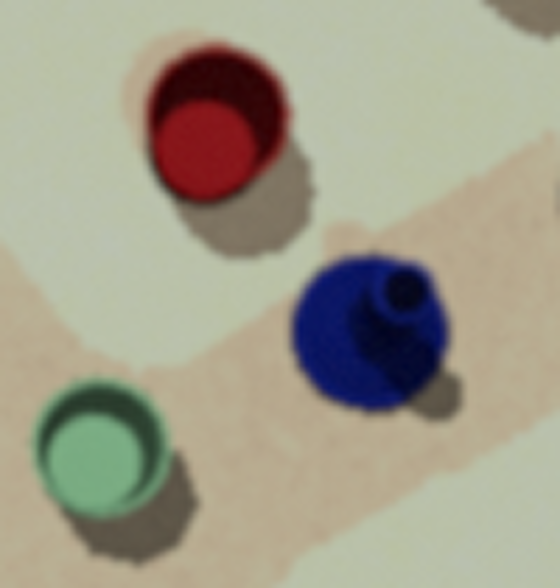

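```bash
python3 - <<'E'
from h import *
im=cv2.imread('pics/top0.png').astype(int)
o=.43
f=ray('top',371/5.6+340-.41,332/5.6+195-.41,0.005);s=ray('top',405/5.6+340-.41,290/5.6+195-.41,.125)
print('foot',f,'sock',s)
P=[]
for u,v in[(62,113),(428,50),(497,462),(127,520)]:
  P.append(ray('top',u/7+220-o,v/7+190-o,.045))
P=np.array(P);print(P,P.mean(0))
print([np.linalg.norm(P[i]-P[i-1]) for i in range(4)])
# pan outer: bright low-sat in crop
im=cv2.imread('pics/top0.png')
hsv=cv2.cvtColor(im,cv2.COLOR_BGR2HSV)
m=((hsv[...,1]<60)|(hsv[...,2]<50)).astype(np.uint8); m[:,:236]=0;m[:,282:]=0;m[:205]=0;m[250:]=0
cs,_=cv2.findContours(m,cv2.RETR_EXTERNAL,cv2.CHAIN_APPROX_NONE);c=max(cs,key=cv2.contourArea)
e=cv2.fitEllipse(c);print(e,ray('top',*e[0],.078))
m=(im.max(2)<90).astype(np.uint8);m[:,:242]=0;m[:,276:]=0;m[:210]=0;m[244:]=0
cs,_=cv2.findContours(m,cv2.RETR_EXTERNAL,cv2.CHAIN_APPROX_NONE);c=max(cs,key=cv2.contourArea)
e=cv2.fitEllipse(c);print(e,ray('top',*e[0],.076))
E
```

```text
foot [ 0.50683557 -0.24682095  0.005     ] sock [ 0.50710975 -0.24620455  0.125     ]
[[0.62987156 0.24830857 0.045     ]
 [0.65716941 0.10416166 0.045     ]
 [0.49206202 0.07320085 0.045     ]
 [0.46760728 0.21656515 0.045     ]] [0.56167757 0.16055906 0.045     ]
[np.float64(0.1653400795389913), np.float64(0.14670891375610884), np.float64(0.1679851872039922), np.float64(0.14543506699469483)]
((258.4216613769531, 226.58660888671875), (36.90496063232422, 37.22654724121094), 80.8555679321289) [0.56487938 0.15934036 0.078     ]
((258.14862060546875, 226.296875), (27.973299026489258, 28.677751541137695), 69.14720916748047) [0.56608818 0.16034866 0.076     ]
```

Request:
carry_out --pt "0.02 0.03 0 0 0 0" --pt "0.022 0.033 0 0 0 0" --pt "0.022 0.033 0 0 0 0" --pt "0.022 0.033 0 0 0 0" --pt "0.022 0.033 0 0 0 0" --pt "0.022 0.033 0 0 0 0" --pt "0.022 0.033 0 0 0 0" --pt "0.022 0.033 0 0 0 0" --pt "0.022 0.033 0 0 0 0" --pt "0.022 0.033 0 0 0 0" --pt "0.015 0.025 0 0 0 0" --pt "0 0 0 0 0 0" --fingers -1 --force 25

```text
time_s: 1.1
tcp_pos: [0.4907, -0.2552, 0.2191]
eef_rot: [179.4, -0.2, -158.2]
contact_force: [-0.3, -0.8, -0.3]
gripper_width: 0.0877
```

Request:
carry_out --pt "0.016 0.009 0.0 0 0 0" --pt "0 0 0 0 0 0"

```text
time_s: 1.27
tcp_pos: [0.5077, -0.2435, 0.2187]
eef_rot: [179.4, -0.3, -158.0]
contact_force: [-0.3, -0.9, 0.5]
gripper_width: 0.0876
```

```bash
cat >> h.py <<'E'
from scipy.spatial.transform import Rotation as Ro
def wcam(st=None):
    st=st or r.get_state(); m=r.camera_model('wrist'); M=np.array(m['mount'])
    T=np.eye(4);T[:3,:3]=Ro.from_euler('xyz',st['eef_rot'],degrees=True).as_matrix();T[:3,3]=st['tcp_pos']
    return T@M,K(m)
def wray(C,u,v,z):
    T,(f,cx,cy)=C; d=T[:3,:3]@np.array([(u-cx)/f,(v-cy)/f,1]); c=T[:3,3]; return c+(z-c[2])/d[2]*d
def wproj(C,X):
    T,(f,cx,cy)=C; p=T[:3,:3].T@(np.array(X)-T[:3,3]); return cx+f*p[0]/p[2],cy+f*p[1]/p[2]
E
python3 - <<'E'
from h import *
st=r.get_state();C=wcam(st);im=snap('wrist','w1');print(st['tcp_pos'],st['eef_rot'],st['time_s'],st['contact_force'])
print(wproj(C,[.507,-.2465,.125]),wproj(C,[.507,-.2465,.005]))
import pickle;pickle.dump(C,open('C1.pkl','wb'))
E
```

```text
[ 0.50771774 -0.24346367  0.21873603] [ 179.37575458   -0.27509852 -158.03002446] 1.2667 [-0.31181689 -0.90392729  0.47767781]
(np.float64(311.7388737413314), np.float64(243.92793104733695)) (np.float64(311.3217918787539), np.float64(206.24725285773746))
```

View pics/w1.png

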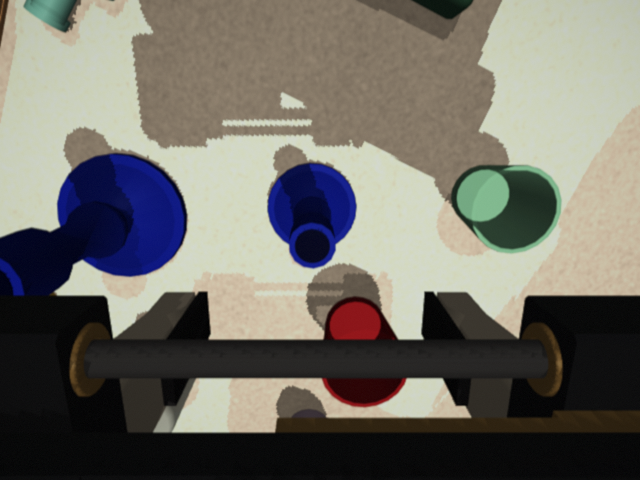

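The socket sits at (312,245) in the wrist view, within 1 px of the prediction. I'll level the tool and descend.

Request:
carry_out --pt "-0.0005 -0.003 -0.02 -0.0083 -0.0085 0" --pt "0 0 -0.03 0 0 0" --pt "0 0 -0.03 0 0 0" --pt "0 0 -0.025 0 0 0" --pt "0 0 -0.01 0 0 0" --pt "0 0 0 0 0 0"

```text
time_s: 1.82
tcp_pos: [0.5031, -0.2495, 0.1003]
eef_rot: [-179.9, 0.1, -158.1]
contact_force: [-0.8, -0.3, 0.5]
gripper_width: 0.0877
```

Request:
carry_out --pt "0.004 0.003 -0.011 0 0 0" --pt "0 0 0 0 0 0" --pt "0 0 0 0 0 0"

```text
time_s: 2.07
tcp_pos: [0.5067, -0.2476, 0.0889]
eef_rot: [-179.9, 0.0, -158.2]
contact_force: [0.9, 0.7, 0.5]
gripper_width: 0.0873
```

Request:
carry_out --pt "0 0.001 0 0 0 0" --pt "0 0 0 0 0 0" --pt "0 0 0 0 0 0" --pt "0 0 0 0 0 0" --pt "0 0 0 0 0 0" --pt "0 0 0 0 0 0" --pt "0 0 0 0 0 0" --pt "0 0 0 0 0 0" --fingers 1 --force 25

```text
time_s: 2.73
tcp_pos: [0.5091, -0.2469, 0.0929]
eef_rot: [-179.7, 0.4, -158.2]
contact_force: [0.9, 0.2, 0.5]
gripper_width: 0.04
```

```bash
python3 - <<'E'
from h import *
st=r.get_state();print(st['tcp_pos'],st['eef_rot'],st['time_s'],st['contact_force'],st['moment'],st['gripper_width'])
E
```

```text
[ 0.5090743  -0.2469172   0.09289758] [-179.71905751    0.35861439 -158.20351326] 2.7333 [0.86414113 0.21131017 0.4640219 ] [0.01395146 0.03036929 0.00532607] 0.03995494888344557
```

Request:
carry_out --pt "-0.002 0 -0.004 0.0022 0.0077 0" --pt "0 0 -0.0003 0 0 0" --pt "0 0 -0.0003 0 0 0" --pt "0 0 0 0 0 0"

```text
time_s: 3.07
tcp_pos: [0.5071, -0.2465, 0.0883]
eef_rot: [180.0, -0.0, -158.2]
contact_force: [-1.1, 1.3, 1.7]
gripper_width: 0.0291
```

```bash
python3 - <<'E'
from h import *
st=r.get_state();print(st['tcp_pos'],st['eef_rot'],st['time_s'],st['contact_force'],st['moment'],st['gripper_width'])
E
```

```text
[ 0.50709776 -0.24649662  0.08830354] [ 1.79960849e+02 -1.30642319e-02 -1.58189611e+02] 3.0667 [-1.09318292  1.26386539  1.72114715] [ 0.42235468  0.29000937 -0.04374446] 0.02906055706310701
```

Request:
carry_out --pt "0 0 0.004 0 0 0" --pt "0 0 0.012 0 0 0" --pt "0 0 0.02 0 0 0" --pt "0 0 0.025 0 0 0" --pt "0 0 0.025 0 0 0" --pt "0 0 0.025 0 0 0" --pt "0 0 0.01 0 0 0" --pt "0 0 0 0 0 0" --force 35

```text
time_s: 3.73
tcp_pos: [0.5005, -0.2454, 0.209]
eef_rot: [179.4, -0.7, -158.3]
contact_force: [0.1, 1.6, -2.6]
gripper_width: 0.0292
```

```bash
python3 - <<'E'
from h import *
st=r.get_state();print(st['tcp_pos'],st['eef_rot'],st['time_s'],st['contact_force'],st['moment'],st['gripper_width'])
E
```

```text
[ 0.50053537 -0.24535572  0.2090297 ] [ 179.44800809   -0.71202625 -158.33123833] 3.7333 [ 0.12663615  1.61556989 -2.62671923] [-0.06139713 -0.12706162 -0.03622582] 0.029174678581389647
```

Request:
carry_out --pt "0.003 0.015 0 -0.0043 -0.015 0" --pt "0.005 0.03 0 0 0 0" --pt "0.006 0.037 0 0 0 0" --pt "0.006 0.037 0 0 0 0" --pt "0.006 0.037 0 0 0 0" --pt "0.006 0.037 0 0 0 0" --pt "0.006 0.037 0 0 0 0" --pt "0.006 0.037 0 0 0 0" --pt "0.006 0.037 0 0 0 0" --pt "0.006 0.037 0 0 0 0" --pt "0.005 0.025 0 0 0 0" --pt "0.002 0.01 0 0 0 0"

```text
time_s: 4.73
tcp_pos: [0.5543, 0.1441, 0.1947]
eef_rot: [179.7, -1.0, -159.0]
contact_force: [-0.6, -0.7, -3.9]
gripper_width: 0.0292
```

```bash
python3 - <<'E'
from h import *
st=r.get_state();print(st['tcp_pos'],st['eef_rot'],st['time_s'],st['contact_force'],st['moment'],st['gripper_width'])
E
```

```text
[0.554304   0.14408232 0.19471705] [ 179.73313511   -0.98873187 -158.97520512] 4.7333 [-0.61482016 -0.66157243 -3.85161296] [-0.12523154 -0.2228445   0.01254226] 0.029217814173843042
```

```bash
cat >> h.py <<'E'
def need(x,y,z,yaw=-158.2,rp=(180,0)):
    st=r.get_state(); c=Ro.from_euler('xyz',st['eef_rot'],degrees=True); d=Ro.from_euler('xyz',[*rp,yaw],degrees=True)
    w=(d*c.inv()).as_rotvec(); p=np.array([x,y,z])-st['tcp_pos']
    print('t',round(st['time_s'],2),'tcp',np.round(st['tcp_pos'],4),'rot',np.round(st['eef_rot'],2),'F',np.round(st['contact_force'],2),'M',np.round(st['moment'],3),'w',round(st['gripper_width'],4))
    print('need',np.round([*p,*w],4).tolist())
E
python3 -c "
from h import *
need(.565,.1595,.19)"
```

```text
t 4.73 tcp [0.5543 0.1441 0.1947] rot [ 179.73   -0.99 -158.98] F [-0.61 -0.66 -3.85] M [-0.125 -0.223  0.013] w 0.0292
need [0.0107, 0.0154, -0.0047, 0.002, -0.0178, 0.0136]
```

Request:
carry_out --pt "0.0107 0.0154 0 0.002 -0.0178 0.0136" --pt "0 0 0 0 0 0" --pt "0 0 0 0 0 0"

```text
time_s: 4.98
tcp_pos: [0.565, 0.1628, 0.1907]
eef_rot: [-179.9, -0.2, -157.9]
contact_force: [0.3, -0.7, -4.1]
gripper_width: 0.0297
```

```bash
python3 - <<'E'
from h import *
need(.565,.1595,.18)
st=r.get_state();C=wcam(st);im=snap('wrist','w2');snap('top','top2');snap('side','side2')
print(wproj(C,[.565,.1595,.078]))
import pickle;pickle.dump(C,open('C2.pkl','wb'))
E
```

```text
t 4.98 tcp [0.565  0.1628 0.1907] rot [-1.7994e+02 -1.7000e-01 -1.5792e+02] F [ 0.28 -0.71 -4.13] M [-0.102  0.053  0.051] w 0.0297
need [-0.0, -0.0033, -0.0107, 0.0021, -0.0024, -0.0049]
(np.float64(312.9190413005674), np.float64(236.41788820743955))
```

View pics/w2.png

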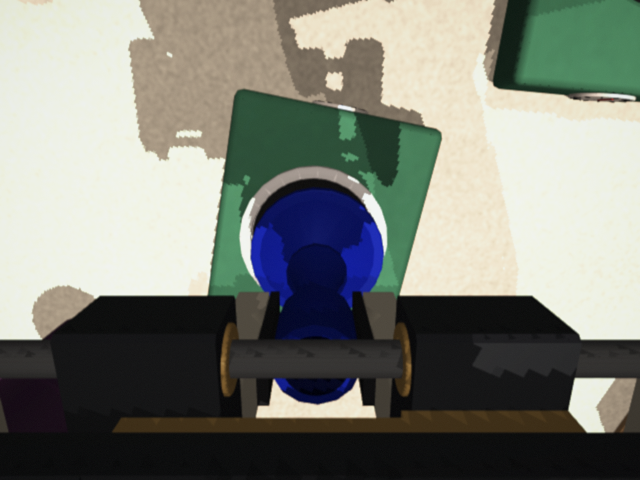

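View pics/top2.png

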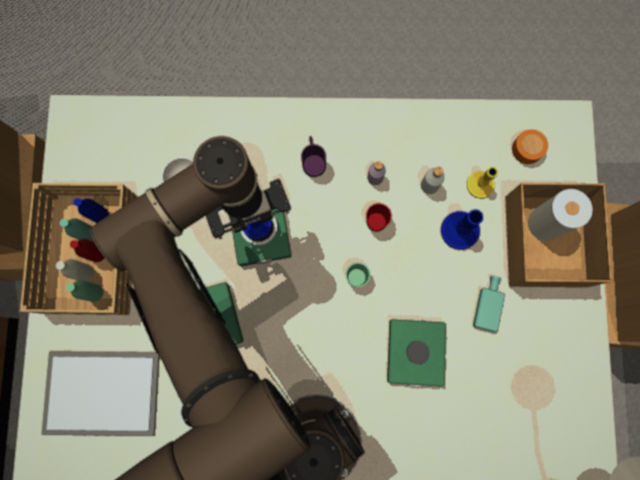

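View pics/side2.png

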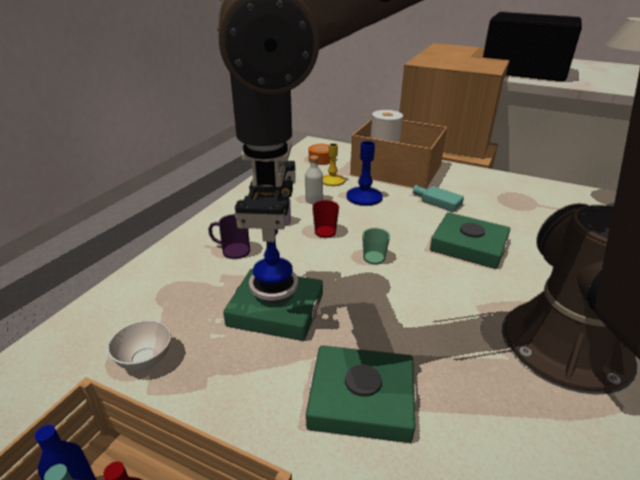

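```bash
python3 - <<'E'
import cv2
im=cv2.imread('pics/w2.png')[155:305,225:400]
cv2.imwrite('pics/w2c.png',cv2.resize(im,None,fx=4,fy=4,interpolation=cv2.INTER_CUBIC))
E
```

```text
(no output)
```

View pics/w2c.png

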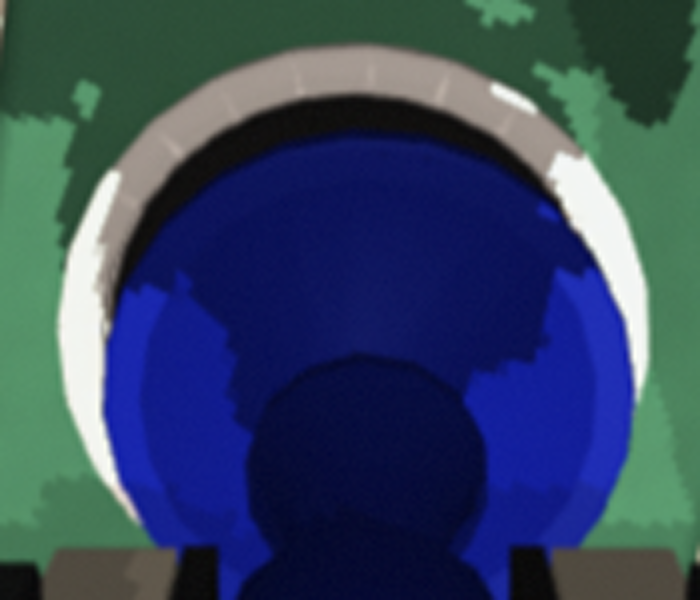

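```bash
cat > fit.py <<'E'
from h import *
from scipy.optimize import least_squares
def fitc(C,pts,r0,zs):
    pts=np.array(pts,float); a=np.linspace(0,2*np.pi,240)
    def res(p):
        q=np.array([wproj(C,[p[0]+r0*np.cos(t),p[1]+r0*np.sin(t),z]) for z in zs for t in a],np.float32)
        h=cv2.convexHull(q)
        return [cv2.pointPolygonTest(h,(float(x),float(y)),True) for x,y in pts]
    x0=C[2]
    s=least_squares(res,x0,diff_step=1e-3); return s.x,np.round(s.fun,1)
E
python3 - <<'E'
from fit import *
import pickle
C=(*pickle.load(open('C2.pkl','rb')),(.565,.16))
f=lambda P:[(225+x/4-.4,155+y/4-.4) for x,y in P]
po=f([(58,330),(62,265),(118,168),(180,105),(270,58),(360,43),(450,58),(520,95),(585,155),(625,220),(645,290),(648,350),(70,400),(100,470)])
fo=f([(103,400),(110,330),(170,205),(240,150),(360,130),(460,145),(540,190),(595,255),(625,320),(635,400),(625,460),(600,530),(115,470),(137,525)])
C0=C[:2]
import fit; fit.wproj=lambda c,X:wproj((c[0],c[1]),X)
print('pan',fitc(C,po,.049,[.078,.076]))
for z in(.1024,): print('foot',fitc(C,fo,.04,[z,z+.009]))
E
```

```text
pan (array([0.56743943, 0.16063957]), array([-0.7, -1.5,  1.1,  0.9,  0.3, -0.5, -0.7, -0. ,  0. , -0.1, -0.1,
       -0.3, -0. , -0. ]))
foot (array([0.56657261, 0.16265351]), array([ 1.4,  1.1, -1.2, -1.7,  1. ,  0.7,  0.4,  0.3,  0.5,  0.7,  0.9,
       -0.7,  1.3,  0.3]))
```

```bash
python3 -c "
from h import *
need(.5656,.1603,.173)"
```

```text
t 5.13 tcp [0.5651 0.1619 0.1914] rot [-1.7995e+02 -1.4000e-01 -1.5801e+02] F [ 0.16  0.56 -3.49] M [-0.045  0.     0.022] w 0.0295
need [0.0005, -0.0016, -0.0184, 0.0016, -0.0019, -0.0032]
```

Request:
carry_out --pt "0.0003 -0.001 -0.009 0.0016 -0.0019 -0.0032" --pt "0.0002 -0.0006 -0.009 0 0 0" --pt "0 0 0 0 0 0"

```text
time_s: 5.38
tcp_pos: [0.5657, 0.158, 0.1723]
eef_rot: [180.0, 0.1, -158.4]
contact_force: [-1.3, -0.9, -3.4]
gripper_width: 0.0292
```

```bash
python3 - <<'E'
from h import *
need(.5656,.1603,.166)
st=r.get_state();C=wcam(st);im=snap('wrist','w3')
import pickle;pickle.dump((C,st),open('C3.pkl','wb'))
im=im[155:305,225:400,::-1]
cv2.imwrite('pics/w3c.png',cv2.resize(im,None,fx=4,fy=4,interpolation=cv2.INTER_CUBIC))
E
```

```text
t 5.38 tcp [0.5657 0.158  0.1723] rot [ 1.7997e+02  1.0000e-01 -1.5838e+02] F [-1.27 -0.9  -3.43] M [-0.13   0.081  0.014] w 0.0292
need [-0.0001, 0.0023, -0.0063, -0.001, 0.0014, 0.0031]
```

View pics/w3c.png

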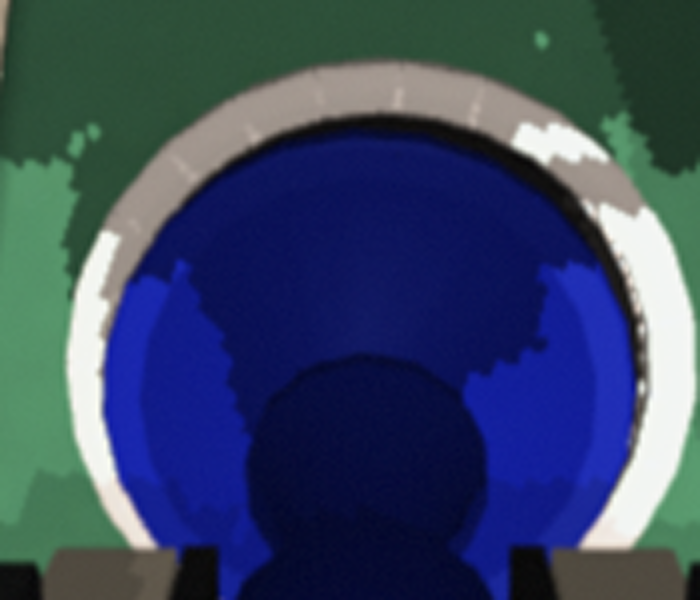

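```bash
python3 - <<'E'
from fit import *
import pickle,fit
C,st=pickle.load(open('C3.pkl','rb'));C=(*C,(.565,.16))
fit.wproj=lambda c,X:wproj((c[0],c[1]),X)
f=lambda P:[(225+x/4-.4,155+y/4-.4) for x,y in P]
po=f([(67,360),(75,290),(108,222),(170,148),(270,85),(380,61),(480,75),(560,112),(620,165),(672,250),(694,340),(695,380),(72,430),(98,500),(640,540),(680,460)])
ri=f([(225,165),(290,130),(380,113),(460,122),(530,155)])
fo=f([(103,390),(110,330),(130,275),(170,215),(225,170),(380,132),(470,148),(540,190),(595,255),(625,320),(635,380),(625,460),(600,520),(112,470),(137,525)])
print('pan',fitc(C,po,.049,[.078,.076]))
print('rec',fitc(C,ri,.042,[.078]))
z=st['tcp_pos'][2]-.0883
print('foot',fitc(C,fo,.04,[z,z+.009]))
E
```

```text
pan (array([0.56750719, 0.16055002]), array([-0.5, -1. ,  0.3,  0.9,  0.4, -0.5, -0.7, -0.8, -0.5,  0. ,  0. ,
       -0.1, -1.1, -1.1, -1.2, -0.5]))
rec (array([0.56758487, 0.16103162]), array([ 0.2, -0. , -0.1, -0.3,  0.3]))
foot (array([0.56801094, 0.15835186]), array([ 1.2,  0.7,  0. , -0.1,  0.1,  0.7, -0.2, -0.1,  0. ,  0.3,  0.7,
        1.1,  1. ,  0.6,  0.5]))
```

Request:
carry_out --pt "-0.0004 0.0022 -0.003 -0.001 0.0014 0.0031" --pt "0 0 0 0 0 0"

```text
time_s: 5.6
tcp_pos: [0.5655, 0.1595, 0.1697]
eef_rot: [-180.0, 0.0, -158.2]
contact_force: [-0.2, -0.4, -3.2]
gripper_width: 0.0292
```

```bash
python3 -c "
from h import *
need(.5653,.1602,.166)"
```

```text
t 5.6 tcp [0.5655 0.1595 0.1697] rot [-179.97    0.   -158.24] F [-0.18 -0.37 -3.17] M [-0.015  0.051 -0.035] w 0.0292
need [-0.0002, 0.0007, -0.0037, 0.0004, 0.0002, 0.0007]
```

Request:
carry_out --pt "-0.0002 0.0007 -0.002 0 0 0" --pt "0 0 -0.001 0 0 0" --pt "0 0 -0.001 0 0 0"

```text
time_s: 5.85
tcp_pos: [0.5657, 0.1605, 0.1659]
eef_rot: [-180.0, 0.1, -158.2]
contact_force: [0.5, 0.0, -3.3]
gripper_width: 0.0291
```

```bash
python3 -c "
from h import *
need(.5653,.1602,.164)"
```

```text
t 5.85 tcp [0.5657 0.1605 0.1659] rot [-1.7997e+02  6.0000e-02 -1.5822e+02] F [ 0.51  0.04 -3.35] M [ 0.014  0.002 -0.019] w 0.0291
need [-0.0004, -0.0003, -0.0019, 0.0, 0.0012, 0.0004]
```

Request:
carry_out --pt "-0.0004 -0.0003 -0.0012 0 0.0012 0" --pt "0 0 -0.0005 0 0 0"

```text
time_s: 6.02
tcp_pos: [0.5653, 0.1604, 0.1641]
eef_rot: [180.0, 0.0, -158.2]
contact_force: [-0.1, 0.1, -3.5]
gripper_width: 0.0293
```

```bash
python3 -c "
from h import *
need(.5653,.1602,.163)"
```

```text
t 6.02 tcp [0.5653 0.1604 0.1641] rot [ 1.7999e+02  1.0000e-02 -1.5821e+02] F [-0.06  0.14 -3.5 ] M [-0.007  0.036 -0.068] w 0.0293
need [-0.0, -0.0002, -0.0011, -0.0001, 0.0001, 0.0002]
```

Request:
carry_out --pt "0 -0.0002 -0.001 0 0 0" --pt "0 0 -0.0008 0 0 0"

```text
time_s: 6.18
tcp_pos: [0.5654, 0.1603, 0.1623]
eef_rot: [180.0, 0.0, -158.2]
contact_force: [-0.5, -0.1, -3.6]
gripper_width: 0.0291
```

```bash
python3 -c "
from h import *
need(.5653,.1602,.161)"
```

```text
t 6.18 tcp [0.5654 0.1603 0.1623] rot [ 1.7999e+02  2.0000e-02 -1.5820e+02] F [-0.48 -0.13 -3.6 ] M [ 0.028  0.089 -0.034] w 0.0291
need [-0.0001, -0.0001, -0.0013, -0.0002, 0.0003, 0.0]
```

Request:
carry_out --pt "0 0 -0.001 0 0 0" --pt "0 0 -0.001 0 0 0"

```text
time_s: 6.35
tcp_pos: [0.5657, 0.1604, 0.1607]
eef_rot: [180.0, 0.1, -158.2]
contact_force: [-0.5, 0.3, -0.1]
gripper_width: 0.0291
```

```bash
python3 -c "
from h import *
need(.5653,.1602,.159)"
```

```text
t 6.35 tcp [0.5657 0.1604 0.1607] rot [ 1.8000e+02  7.0000e-02 -1.5819e+02] F [-0.53  0.31 -0.05] M [0.078 0.394 0.023] w 0.0291
need [-0.0004, -0.0002, -0.0017, -0.0005, 0.0011, -0.0002]
```

```bash
python3 - <<'E'
from h import *
im=snap('wrist','w4');need(.5653,.1602,.159)
im=im[155:305,225:400,::-1]
cv2.imwrite('pics/w4c.png',cv2.resize(im,None,fx=4,fy=4,interpolation=cv2.INTER_CUBIC))
im=snap('side','s4')[200:350,200:350,::-1]
cv2.imwrite('pics/s4c.png',cv2.resize(im,None,fx=4,fy=4,interpolation=cv2.INTER_CUBIC))
E
```

```text
t 6.4 tcp [0.5656 0.1604 0.1605] rot [ 1.8000e+02  6.0000e-02 -1.5819e+02] F [-0.72  0.43  0.56] M [ 0.08   0.399 -0.024] w 0.0293
need [-0.0003, -0.0002, -0.0015, -0.0005, 0.001, -0.0002]
```

View pics/w4c.png

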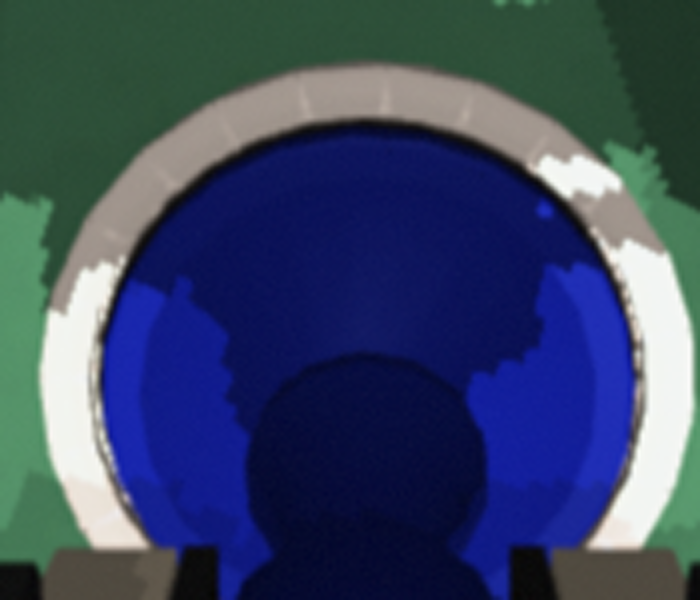

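View pics/s4c.png

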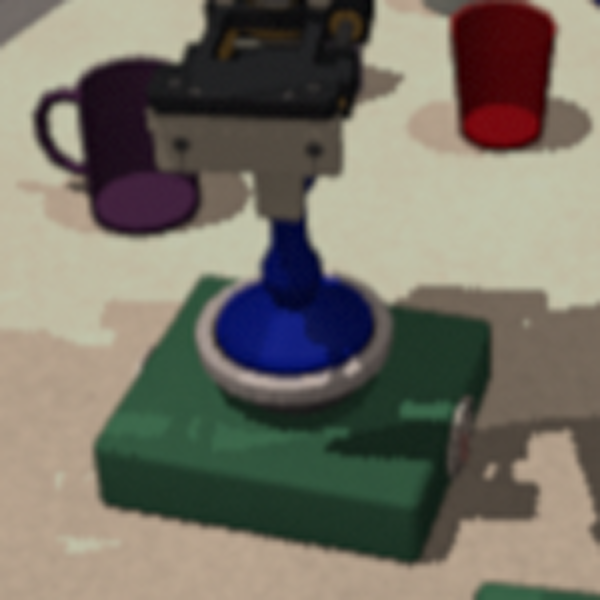

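Gap is even all round (about 8–10 px in the 4x crop) and the foot lies inside the rim. The force went to about zero only once the foot reached floor height. I'll release now.

Request:
carry_out --pt "0 0 0 0 0 0" --pt "0 0 0 0 0 0" --pt "0 0 0 0 0 0" --pt "0 0 0 0 0 0" --fingers -0.1

```text
time_s: 6.78
tcp_pos: [0.5669, 0.1608, 0.1621]
eef_rot: [-180.0, 0.2, -158.2]
contact_force: [0.2, 0.7, 0.9]
gripper_width: 0.047
```

```bash
python3 -c "
from h import *
need(.5653,.1602,.161)"
```

```text
t 6.78 tcp [0.5669 0.1608 0.1621] rot [-179.99    0.25 -158.16] F [0.16 0.66 0.91] M [0.001 0.054 0.046] w 0.047
need [-0.0016, -0.0006, -0.0011, -0.0014, 0.0041, -0.0008]
```

Request:
carry_out --pt "-0.0015 -0.0005 0 -0.0014 0.0041 0" --pt "0 0 0 0 0 0" --pt "0 0 0 0 0 0" --pt "0 0 0 0 0 0" --fingers -1

```text
time_s: 7.12
tcp_pos: [0.5657, 0.1604, 0.1627]
eef_rot: [180.0, 0.0, -158.2]
contact_force: [-0.2, 0.5, 0.7]
gripper_width: 0.0692
```

Request:
carry_out --pt "-0.001 0 0.01 0 0 0" --pt "0 0 0.02 0 0 0" --pt "0 0 0.03 0 0 0" --pt "0 0 0.03 0 0 0" --pt "0 0 0.02 0 0 0" --pt "0 0 0 0 0 0" --pt "0 0 0 0 0 0"

```text
time_s: 7.7
tcp_pos: [0.5629, 0.159, 0.2808]
eef_rot: [-179.9, -0.1, -158.2]
contact_force: [0.5, 0.2, -1.2]
gripper_width: 0.0879
```

```bash
python3 - <<'E'
from h import *
need(.5653,.1602,.27)
st=r.get_state();C=wcam(st);im=snap('wrist','w5');import pickle;pickle.dump((C,st),open('C5.pkl','wb'))
im=snap('side','s5')[200:350,200:350,::-1]
cv2.imwrite('pics/s5c.png',cv2.resize(im,None,fx=4,fy=4,interpolation=cv2.INTER_CUBIC))
print(wproj(C,[.5675,.1606,.197]))
E
```

```text
t 7.7 tcp [0.5629 0.159  0.2808] rot [-1.7993e+02 -5.0000e-02 -1.5816e+02] F [ 0.5   0.21 -1.18] M [-0.012 -0.018 -0.038] w 0.0879
need [0.0024, 0.0012, -0.0108, 0.0014, -0.0004, -0.0007]
(np.float64(317.3357373555459), np.float64(258.65285013324575))
```

View pics/w5.png

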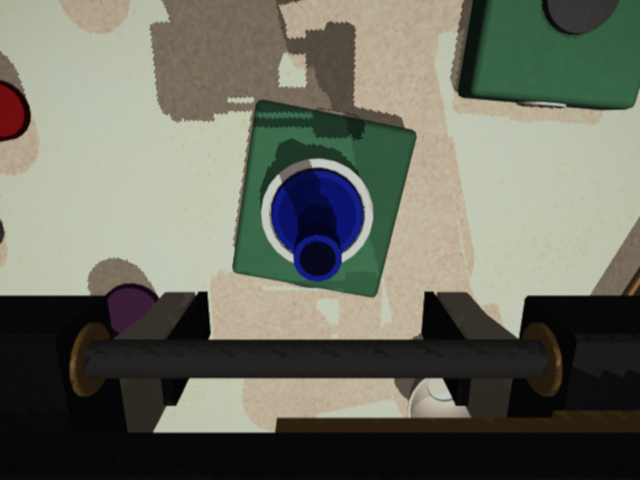

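View pics/s5c.png

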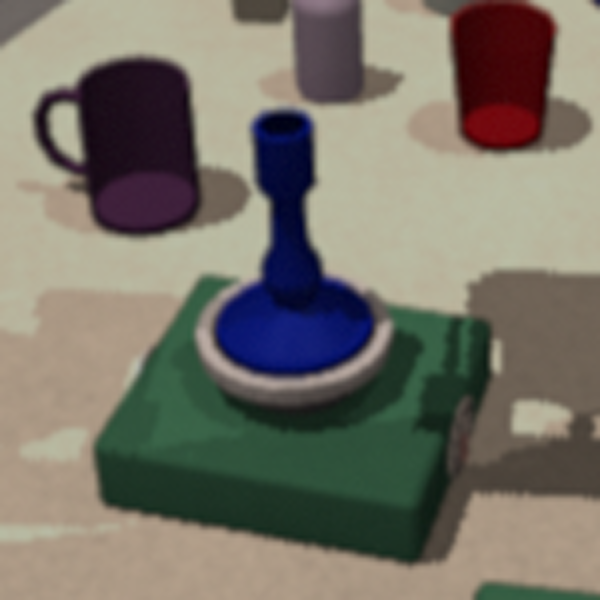

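The candlestick stands in the recess with the rim showing evenly all round. The socket is at (317,258) in the wrist view, against (317.3,258.7) predicted for an upright seat. I'll hand in.

```bash
python3 -c "
from plant import r
print(r.close_job())"
```

```text
the job is handed in; nothing more can be done
None
```

The blue candlestick is standing by itself in the pan of the farthest green scale, and the job is handed in. `close_job` reports no verdict, so what follows is from my own checks.

I gripped the smaller blue candlestick by its socket, lifted it, and centred it over the pan using the wrist and top cameras. I then lowered it in steps of 1 to 2 mm and let go. No feeling about for the recess was needed.

- **Seating:** nothing pushed back at rim height. The push began only at about the recess floor, and it rose by about 4 N in all (about 2.5 mm of pan travel by my reckoning).
- **Fit:** before release, the wrist picture showed a gap of roughly equal width around the visible part of the foot. After release, the wrist and side pictures showed the foot still inside the rim.
- **Upright:** after release, the top of the socket was within about 1 px of where an upright candlestick would put it. An edge on the rim would have moved it about 6 mm.
- **Time and force:** the job took about 8 s, and the wrist forces I read stayed within a few newtons.
- **Not exact:** the wrist and top cameras disagreed by 1 to 2 mm on the pan's position, so I used the foot-to-pan difference seen by each camera. The final tilt and pan travel were judged from pictures and forces, not read directly. In the views I took, the other glassware looked undisturbed, but I did not measure it.

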